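# Cap the honey pump's port

### The job

Filling is over: close the upright port of the honey pump on the packing table. Of the three loose steel caps, find the one that fits the port's neck and its two ears, lower it over the neck with its handle bar crosswise to the ears until it sits flat on the flange, then turn it until the bar is in line with the ears so that it is locked, and let go.

Things in the scene. Friction and masses are not known exactly. Their poses are not given: they have to be found in the camera images.
- port (a point): Pump's fixed port. Point: centre of the flange's flat top (84 mm wide, 70 mm over the table). x: along the ears, towards the blue motor (78 mm off, 32 mm higher); z: up. Neck 22 high, 38 wide, with a guiding cone. Two ears: 50 across, 12 wide, 7 above the flange. Lugs pass only if the bar is over 40 deg from the ears' line; seated, they slide freely under the ears either way, no stop.
- cap_a_bar (a point): Loose steel cap, right way up: an inverted cup, 46 mm outer and 40 mm inner diameter, 27 mm high, with an upright bar across its top (40 long, 12 thick, 32 high). Inside its lower edge, under the bar's ends, two lugs (16 wide, 4 high) with 28 mm between them. Point: in the bar on the cap's axis, where to grip, 48 mm above the cap's underside, 21 above its top. x: along the bar; z: up.
- cap_b_bar (a point): Loose steel cap, right way up: an inverted cup, 60 mm outer and 54 mm inner diameter, 27 mm high, with an upright bar across its top (50 long, 12 thick, 32 high). Inside its lower edge, under the bar's ends, two lugs (16 wide, 4 high) with 42 mm between them. Point: in the bar on the cap's axis, where to grip, 48 mm above the cap's underside, 21 above its top. x: along the bar; z: up.
- cap_c_bar (a point): Loose steel cap, right way up: an inverted cup, 76 mm outer and 70 mm inner diameter, 27 mm high, with an upright bar across its top (62 long, 12 thick, 32 high). Inside its lower edge, under the bar's ends, two lugs (16 wide, 4 high) with 58 mm between them. Point: in the bar on the cap's axis, where to grip, 48 mm above the cap's underside, 21 above its top. x: along the bar; z: up.
Not all that is in view belongs to the job. What is shaped like the part that bears cap_b_bar but purple or turquoise is not meant.

How it is judged:
By the outcome, as a careful person would: the job done as asked, in the order asked, and still so for the second after the job is handed in, with the robot touching nothing.
It also fails if it takes over 48 s, if anything falls off the work surface, if the arm or the gripper's body presses on something with over 40 N, if the wrist force passes 120 N, or if a joint passes its speed limit or range.

### The arm

A 7-joint arm with a two-finger parallel gripper is mounted at the origin on the work surface. World frame = base frame: x ahead of the robot, y to its left, z up, the work surface at z = 0. Lengths are in m, angles in rad, forces in N, time in s.
With the tool pointing down it reaches from about 0.425 to 0.875 m from the base axis. Payload 4.7 kg.
Tool frame: the origin (TCP) lies at the very end of the fingers, on their centre line; the grasp point (between the pads) lies r.grip_point_offset behind it (r.grip_point_offset is the distance from the TCP to the grasp point, in m); z points along the fingers, y is the line along which they close (so a half turn about z gives the same grasp; the last joint's range is limited). The gripper opens to 87 mm and grips with 3 to 60 N. Pads are 19 mm wide; open, the fingers measure 117 mm over their backs; the gripper's body (75 mm by 190 mm) begins 51 mm behind the grasp point.
Start: joints at [-1.23, 0.321, -0.07, 1.45, 0.023, 1.371, -0.057], TCP at [0.209, 0.616, 0.223] pointing down, gripper open.
Joint ranges: [-2.86, 2.86], [-0.3, 2.09], [-1.38, 1.24], [0.06, 2.45], [-1.56, 4.7], [0.09, 2.05], [-2.69, 2.69]. Speed limits (rad/s): [2.57, 2.57, 3.14, 3.14, 3.14, 3.14, 3.14].

### API

Orientations are given as a rotation vector (axis times angle).
In Python, from workcell import r gives the robot as it stands.
- The arm moves only by the tool carry_out, never from a script. Its argument "rows" is a list of rows, each a list of 6 numbers: the shift along the tool's x, y, z in m, then the turn, a rotation vector about the tool's x, y, z in rad. A call has exactly 8 rows; each row shifts and turns the commanded pose from where the row before left it, along the tool's axes as they then stand; what a row does not reach is not made up. A row lasts 1/8 s, in which the tool goes at most 62.5 mm and 10.7 degrees, less where a joint would pass 70% of its speed; a pose out of reach is approached as far as the arm can. A call is refused whole if a number of a shift passes 0.0625 or a number of a turn 0.188, either way. A call with a gripper value outside its range is refused whole. "claw" is the closure, from 0 (fully open) to 1 (shut), set as the call begins (left out, the last holds). The fingers move at their own pace and stop on an object; "newtons" is the grip in N (left out, the last holds). Time passes only in rows, so rows that do not move let the fingers close, or fill a call up. It gives the time, the measured TCP pose, the force, the opening and the grip force at its end, in the units of the state.
- r.get_obs(): the state, without advancing time (a new reading comes with each control period).
- r.read_camera(name): name is "scene" or "top" or "wrist"; returns the picture (480x640x3 uint8, red, green, blue); there is no depth.
- r.calibration(name): a dict with "vfov" (degrees; the focal length in pixels is half the picture's height over the tangent of half this angle, whatever the lens; pixels are square), "cx", "cy" (the principal point, pixels), "position" and "attitude" of the camera in the world. Camera axes: x right, y down, z forward; pixel columns grow to the right and rows downward; lengths in m; the calibration is good to about 2 mm. A picture is of the moment at which its call begins: read the wrist's pose just before it. calibration takes no time and is no camera call; for the wrist camera it gives the pose at the moment of the call.
- r.close_job(): hands the job in; it is judged then, once.
The state is a dict: "time": time; "joints": joint angles; "dq": joint speeds; "tau": joint torques, N m; "position": TCP position; "tool_rot": TCP orientation; "ft_force": force on the tool from outside, world axes, zero at the start; "torque": the same for the moment, N m; "finger_gap": finger opening in m; "grasp_force": force on a finger pad.
Only numpy, scipy, OpenCV 4.12 (cv2) and the standard library are available. Lean on these libraries where they do the work, as an engineer would, in place of code of your own. Each camera call takes 0.05 s, during which the arm holds its last target. There are 200 camera calls.

## Working session

There is one attempt and no reset: what is moved stays moved. The work goes in short steps, Python scripts to look and compute and a tool call to move; the robot and the scene stay as the last step left them, time stands still between calls to the robot, and variables do not carry over. Pictures are saved under pics/ and viewed, at most 10 in all, crops included, and the job is handed in when it is done.

Besides the shell and the picture viewer there is one more tool, called after ">>>" by a JSON object that holds its "method" and its "body", one argument or row to a line. carry_out: Moves the arm, as the interface text tells. Its arguments: {"type":"object","properties":{"rows":{"type":"array"},"claw":{"type":"number"},"newtons":{"type":"number"}},"required":["rows"]}

```bash
mkdir -p pics
cat > h.py <<'E'
import numpy as np,cv2
from workcell import r
from scipy.spatial.transform import Rotation as R
def K(c): f=240/np.tan(np.radians(c['vfov'])/2); return f
def rot(c):
    a=np.array(c['attitude'],float)
    return a if a.shape==(3,3) else R.from_rotvec(a).as_matrix() if a.size==3 else R.from_quat(a).as_matrix()
def ray(c,u,v,z):
    d=rot(c)@np.array([(u-c['cx'])/K(c),(v-c['cy'])/K(c),1]); p=np.array(c['position'])
    return p+d*(z-p[2])/d[2]
def proj(c,P):
    q=rot(c).T@(np.array(P)-c['position']); return K(c)*q[:2]/q[2]+[c['cx'],c['cy']]
def snap(n,f):
    c=r.calibration(n); im=cv2.cvtColor(r.read_camera(n),cv2.COLOR_RGB2BGR); cv2.imwrite('pics/'+f+'.png',im); return c,im
E
python3 - <<'E'
from h import *
for n in('top','scene'):
    c,im=snap(n,n); print(n,c)
o=r.get_obs();print(o['time'],o['position'],o['tool_rot'],o['ft_force'],o['finger_gap'],r.grip_point_offset)
E
```

```text
top {'vfov': 45.48025700925317, 'cx': 327.4472258115681, 'cy': 247.722944510788, 'position': array([0.49995932, 0.03539945, 1.01908484]), 'attitude': array([-2.21372845,  2.15589548, -0.08432069])}
scene {'vfov': 42.29444906833739, 'cx': 313.9613900450918, 'cy': 240.77586250833403, 'position': array([1.00832133, 0.42320123, 0.93700088]), 'attitude': array([-1.13651077, -2.54201939,  0.76442832])}
0.1 [0.20857446 0.61511142 0.22158846] [-5.11079610e-01 -3.09955180e+00  2.63060799e-03] [-0.38895264 -0.09409803 -0.88603045] 0.08715740318262752 0.0187
```

View pics/top.png

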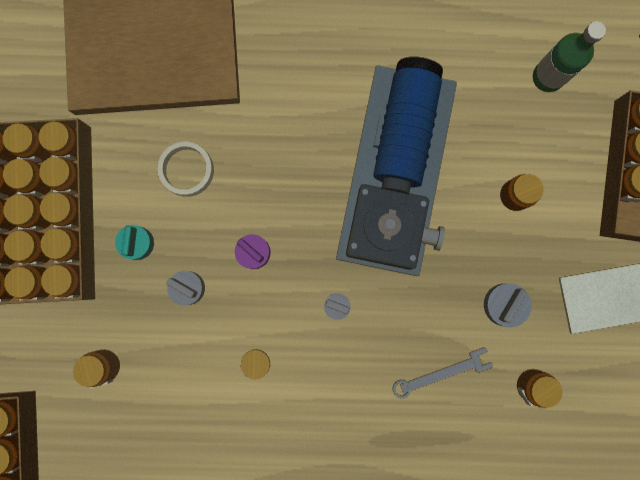

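View pics/scene.png

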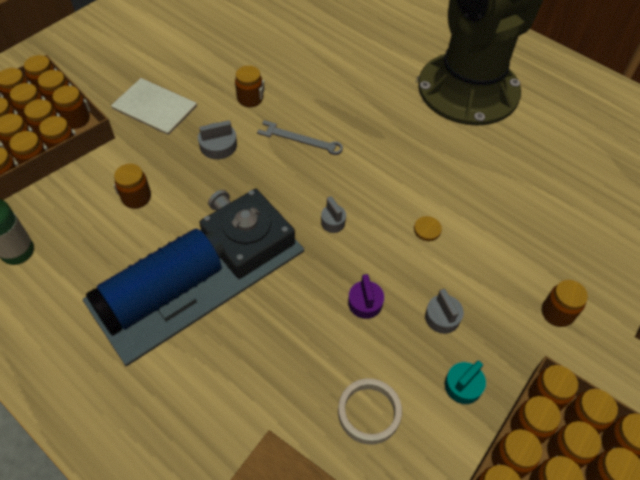

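The top view shows three grey caps: A at (337,306), about 26 px wide; B at (185,288), about 37 px; C at (509,305), about 45 px. The purple one at (252,251) and the turquoise one at (133,242) are decoys. The port is at (390,224), with the motor above it in the picture. The neck is 38 mm and the ears 50 mm across, so the cap needs an inner diameter over 50 mm and a lug gap between 38 and 50 mm. That is B, with 54 mm and 42 mm. I'll confirm it in an enlarged crop and measure.

Run:
```python
from h import *
c=r.calibration('top'); im=cv2.imread('pics/top.png')
def crop(u,v,w=40): return cv2.resize(im[v-w:v+w,u-w:u+w],(390,390),interpolation=cv2.INTER_CUBIC)
cv2.imwrite('pics/crop.png',np.hstack([crop(185,288,30),crop(390,224,50)]))
hsv=cv2.cvtColor(im,cv2.COLOR_BGR2HSV)
m=((hsv[...,1]<75)&(hsv[...,2]>50)).astype(np.uint8)
m=cv2.morphologyEx(m,cv2.MORPH_OPEN,np.ones((3,3)))
for q in cv2.findContours(m,0,2)[0]:
    if cv2.contourArea(q)>150:
        (x,y),d=cv2.minEnclosingCircle(q); print(round(x),round(y),'r',round(d,1),cv2.contourArea(q),ray(c,x,y,.03).round(3), 'diam m',(2*d/K(c)*.99).round(3))
for P in([.5,0,0],[.6,0,0],[.5,.1,0]): print(proj(c,P))
```

```text
441 374 r 51.5 1135.5 [ 0.362 -0.166  0.03 ] diam m 0.178
337 306 r 13.8 552.0 [0.474 0.015 0.03 ] diam m 0.048
509 305 r 22.7 1529.5 [ 0.483 -0.281  0.03 ] diam m 0.078
185 287 r 19.3 1017.5 [0.5   0.277 0.03 ] diam m 0.067
604 297 r 48.5 4302.0 [ 0.501 -0.445  0.03 ] diam m 0.168
396 184 r 9.9 167.0 [ 0.688 -0.084  0.03 ] diam m 0.034
185 168 r 28.4 2362.0 [0.706 0.286 0.03 ] diam m 0.098
397 170 r 107.1 10826.0 [ 0.713 -0.084  0.03 ] diam m 0.37
555 70 r 19.0 648.0 [ 0.901 -0.362  0.03 ] diam m 0.066
594 32 r 11.8 336.5 [ 0.973 -0.433  0.03 ] diam m 0.041
[345.13312779 290.76756694]
[346.47714162 234.69727427]
[288.80554408 289.28039752]
```

View pics/crop.png

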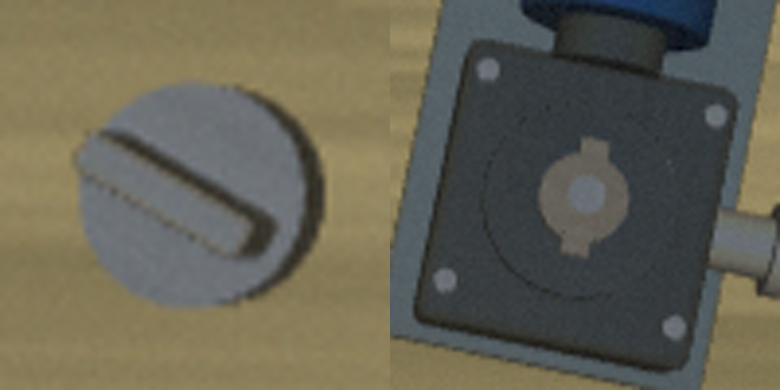

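The crop shows B at (185,288): a 34.6 px disc, so about 60 mm, plain grey steel. That confirms it as the cap to use. The port's ears are at (392,212) and (387,238), and its neck is at (390,224). Next I'll compute the geometry.

Run:
```python
from h import *
c=r.calibration('top')
p=lambda x,y,z:ray(c,x,y,z)
print('capB disc',p(184.7,288,.027),'bartop',p(180.4,288,.059))
a=p(155+80/6.5,258+150/6.5,.059);b=p(155+240/6.5,258+240/6.5,.059);d=b-a
print('bar head',np.degrees(np.arctan2(d[1],d[0])),np.linalg.norm(d),(a+b)/2)
e1=p(392.3,212,.077);e2=p(387.2,237.6,.077);d=e1-e2
print('ears',(e1+e2)/2,np.linalg.norm(d),np.degrees(np.arctan2(d[1],d[0])),'neck',p(389.7,224.5,.092))
o=r.get_obs();M=R.from_rotvec(o['tool_rot']).as_matrix();print(M.round(3),np.degrees(np.arctan2(M[1,0],M[0,0])))
w=r.calibration('wrist');print(w['position']-o['position'],rot(w).round(2),w['vfov'])
```

```text
capB disc [0.49747171 0.27800132 0.027     ] bartop [0.49736291 0.27735153 0.059     ]
bar head -117.55272961769946 0.047510693453987736 [0.49733731 0.2786778  0.059     ]
ears [ 0.61084272 -0.06855828  0.077     ] 0.04352328440162665 -10.143561142249641 neck [ 0.60953102 -0.06680626  0.092     ]
[[-0.947  0.321 -0.   ]
 [ 0.321  0.947 -0.002]
 [-0.    -0.002 -1.   ]] 161.2737027163516
[-0.07841544  0.02820292  0.16320918] [[ 0.32  0.9   0.29]
 [ 0.95 -0.3  -0.1 ]
 [-0.    0.3  -0.95]] 67.51852869550267
```

>>> {"method": "carry_out", "body": {
  "rows": [
    [-0.0477, -0.0283, 0, 0, 0, 0],
    [-0.0477, -0.0283, 0, 0, 0, 0],
    [-0.0477, -0.0283, 0, 0, 0, 0],
    [-0.0477, -0.0283, 0, 0, 0, 0],
    [-0.0477, -0.0283, 0, 0, 0, 0],
    [-0.0477, -0.0283, 0, 0, 0, 0],
    [-0.0477, -0.0283, 0, 0, 0, 0],
    [-0.0477, -0.0283, 0, 0, 0, 0]
  ],
  "claw": 0
}}

```text
time: 1.1
position: [0.4982, 0.2771, 0.2223]
tool_rot: [-0.511, -3.1, 0.0]
ft_force: [0.4, 0.4, 0.1]
finger_gap: 0.0868
grasp_force: 0.0
```

>>> {"method": "carry_out", "body": {
  "rows": [
    [0, 0, 0, 0, 0, 0.173],
    [0, 0, 0, 0, 0, 0.173],
    [0, 0, 0, 0, 0, 0.173],
    [0, 0, 0, 0, 0, 0.173],
    [0, 0, 0, 0, 0, 0.173],
    [0, 0, 0, 0, 0, 0.173],
    [0, 0, 0, 0, 0, 0.173],
    [0, 0, 0, 0, 0, 0.173]
  ]
}}

```text
time: 2.1
position: [0.4971, 0.2785, 0.2221]
tool_rot: [-2.377, -2.054, 0.001]
ft_force: [-0.3, -0.3, 1.1]
finger_gap: 0.0866
grasp_force: 0.0
```

>>> {"method": "carry_out", "body": {
  "rows": [
    [0, 0, 0, 0, 0, 0.171],
    [0, 0, 0, 0, 0, 0.171],
    [0, 0, 0.02, 0, 0, 0],
    [0, 0, 0.02, 0, 0, 0],
    [0, 0, 0.02, 0, 0, 0],
    [0, 0, 0, 0, 0, 0],
    [0, 0, 0, 0, 0, 0],
    [0, 0, 0, 0, 0, 0]
  ]
}}

```text
time: 3.1
position: [0.498, 0.279, 0.1637]
tool_rot: [-2.687, -1.627, -0.003]
ft_force: [1.6, 0.0, -0.9]
finger_gap: 0.0869
grasp_force: 0.0
```

Run:
```python
from h import *
o=r.get_obs();c,im=snap('wrist','w1');c2=c;M=R.from_rotvec(o['tool_rot']).as_matrix();print(o['time'],o['position'],np.degrees(np.arctan2(M[1,0],M[0,0])),o['joints'])
print('expected bar top',proj(c,[.4974,.278,.059]))
```

```text
3.1 [0.49801762 0.27901839 0.16366804] 62.38348041753484 [-0.85167971  0.19005768  0.33215954  1.74415671 -0.06593995  1.21637937
 -0.98428337]
expected bar top [321.59737906 242.35994146]
```

View pics/w1.png

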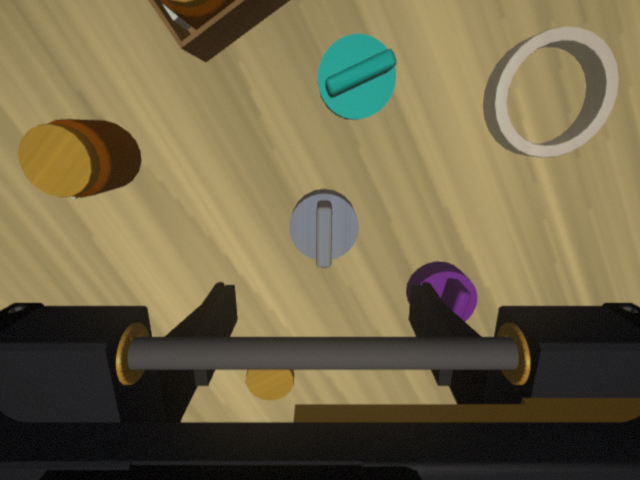

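The wrist view shows cap B at (324,228), its bar top running vertically from (324,210) to (324,268). It is aligned with the tool and centred between the fingers. I'll refine the position from the disc mask.

Run:
```python
from h import *
o=r.get_obs();c=r.calibration('wrist');im=cv2.imread('pics/w1.png')
hsv=cv2.cvtColor(im,cv2.COLOR_BGR2HSV);m=(hsv[...,1]<70).astype(np.uint8);m[:170]=0;m[275:]=0;m[:,:260]=0;m[:,390:]=0
q=max(cv2.findContours(m,0,2)[0],key=cv2.contourArea);pts=q[:,0]
P=np.array([ray(c,u,v,.027) for u,v in pts if v<235]);print(len(P))
A=np.c_[2*P[:,:2],np.ones(len(P))];s=np.linalg.lstsq(A,(P[:,:2]**2).sum(1),rcond=None)[0];print('disc',s[:2],'rad',np.sqrt(s[2]+s[0]**2+s[1]**2))
M=R.from_rotvec(o['tool_rot']).as_matrix()
for P in([*s[:2],.027],ray(c,324,238.5,.059)): print(P,(M.T@(np.array(P)-o['position'])).round(4))
a,b=ray(c,324.5,212,.059),ray(c,323.5,266,.059);d=a-b;print(np.degrees(np.arctan2(d[1],d[0])),np.linalg.norm(d))
```

```text
58
disc [0.50175317 0.28291537] rad 0.029228902999334012
[np.float64(0.501753168413016), np.float64(0.28291536687677166), 0.027] [0.005  0.0015 0.1365]
[0.50047111 0.27993063 0.059     ] [0.0019 0.0017 0.1045]
61.53437666708242 0.044211512035513066
```

>>> {"method": "carry_out", "body": {
  "rows": [
    [0.001, 0.0008, 0.02, 0, 0, 0],
    [0.001, 0.0007, 0.02, 0, 0, 0],
    [0, 0, 0.02, 0, 0, 0],
    [0, 0, 0.02, 0, 0, 0],
    [0, 0, 0.02, 0, 0, 0],
    [0, 0, 0.018, 0, 0, 0],
    [0, 0, 0.014, 0, 0, 0],
    [0, 0, 0, 0, 0, 0]
  ]
}}

```text
time: 4.15
position: [0.499, 0.2793, 0.0295]
tool_rot: [2.687, 1.627, -0.003]
ft_force: [-0.0, 0.2, 0.1]
finger_gap: 0.0867
grasp_force: 0.0
```

>>> {"method": "carry_out", "body": {
  "rows": [
    [0, 0, 0, 0, 0, 0],
    [0, 0, 0, 0, 0, 0],
    [0, 0, 0, 0, 0, 0],
    [0, 0, 0, 0, 0, 0],
    [0, 0, 0, 0, 0, 0],
    [0, 0, 0, 0, 0, 0],
    [0, 0, 0, 0, 0, 0],
    [0, 0, 0, 0, 0, 0]
  ],
  "claw": 1,
  "newtons": 40
}}

```text
time: 5.15
position: [0.4997, 0.2798, 0.0306]
tool_rot: [-2.687, -1.627, -0.0]
ft_force: [-0.2, 0.0, 0.7]
finger_gap: 0.015
grasp_force: 0.0
```

>>> {"method": "carry_out", "body": {
  "rows": [
    [0, 0, 0, 0, 0, 0],
    [0, 0, 0, 0, 0, 0],
    [0, 0, 0, 0, 0, 0],
    [0, 0, -0.02, 0, 0, 0],
    [0, 0, -0.03, 0, 0, 0],
    [0, 0, -0.04, 0, 0, 0],
    [0, 0, -0.04, 0, 0, 0],
    [0, 0, -0.02, 0, 0, 0]
  ]
}}

```text
time: 6.15
position: [0.5005, 0.2801, 0.183]
tool_rot: [-2.687, -1.627, -0.005]
ft_force: [0.3, -0.2, -1.5]
finger_gap: 0.0119
grasp_force: 40.0
```

Run:
```python
from h import *
o=r.get_obs();c,im=snap('wrist','w2');M=R.from_rotvec(o['tool_rot']).as_matrix();h=np.degrees(np.arctan2(M[1,0],M[0,0]))
d=np.array([.610,-.0675,.18])-o['position'];print(o['finger_gap'],o['grasp_force'],o['position'],h,'tool shift',M.T@d)
# bar end face is at tool x +.025; predicted pixels of features for centred cap
z=.0187
for n,P in {'top+':[.025,0,z-0.0187-.011],'end+':[.025,0,.02],'disc+':[.03,0,.0397-.0187],'discL':[0,-.03,.021],'discR':[0,.03,.021]}.items(): print(n,proj(c,o['position']+M@np.array(P)).round(1))
```

```text
0.01189008465760094 39.97918096370995 [0.50051734 0.28010609 0.18297971] 62.37311119543879 tool shift [-0.25721324  0.25818587  0.0025949 ]
top+ [321.5 265.3]
end+ [321.6 244.1]
disc+ [321.6 234.6]
discL [268.1 285.8]
discR [375.1 286. ]
```

View pics/w2.png

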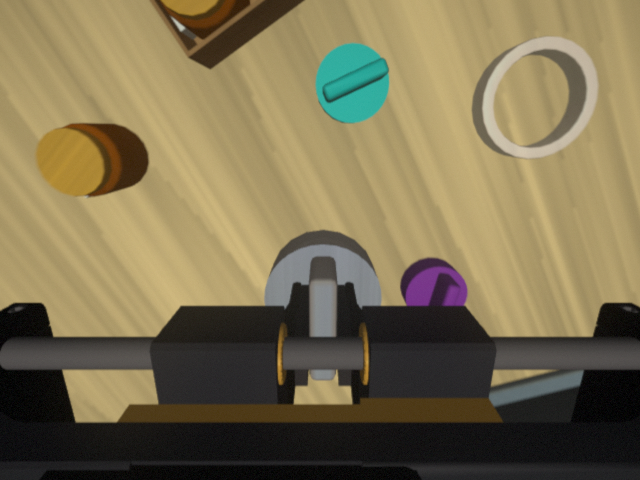

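The cap is gripped: 11.9 mm gap, 40 N. Its disc edge is at (323,245) and the bar's near top edge at (323,279). I'll work out the grip offset along the bar from those with the corrected heights.

Run:
```python
from h import *
o=r.get_obs();c=r.calibration('wrist');M=R.from_rotvec(o['tool_rot']).as_matrix()
for n,P,row in (('bartop',[.025,0,-.0284],279),('disc',[.03,0,.0036],245),('discbot',[.03,0,.0306],231)):
  a=proj(c,o['position']+M@np.array(P));b=proj(c,o['position']+M@(np.array(P)+[.001,0,0]));print(n,a.round(1),'px/mm',(b-a).round(2),'offset mm',(row-a[1])/(b-a)[1])
im=cv2.imread('pics/w2.png');g=cv2.cvtColor(im,cv2.COLOR_BGR2GRAY);print(g[225:290,323].tolist())
```

```text
bartop [321.4 281. ] px/mm [ 0.   -2.25] offset mm 0.8690126853828202
disc [321.5 244.8] px/mm [ 0.   -1.94] offset mm -0.10944070526706962
discbot [321.6 229.7] px/mm [ 0.   -1.72] offset mm -0.7569842858150497
[166, 167, 166, 161, 139, 90, 73, 72, 73, 70, 73, 70, 73, 76, 73, 75, 74, 74, 78, 110, 134, 139, 137, 137, 136, 136, 138, 137, 136, 136, 129, 102, 74, 70, 71, 72, 71, 70, 70, 70, 72, 72, 73, 71, 72, 72, 73, 73, 74, 71, 74, 71, 74, 86, 96, 113, 127, 131, 135, 133, 135, 138, 139, 138, 138]
```

>>> {"method": "carry_out", "body": {
  "rows": [
    [-0.0423, 0.0354, 0, 0, 0, 0],
    [-0.0423, 0.0354, 0, 0, 0, 0],
    [-0.0423, 0.0354, 0, 0, 0, 0],
    [-0.0423, 0.0354, 0, 0, 0, 0],
    [-0.0423, 0.0354, 0, 0, 0, 0],
    [-0.0423, 0.0354, 0, 0, 0, 0],
    [-0.0423, 0.0354, 0, 0, 0, 0],
    [-0.0423, 0.0354, 0, 0, 0, 0]
  ]
}}

```text
time: 7.2
position: [0.5936, -0.1528, 0.1796]
tool_rot: [-2.687, -1.627, 0.001]
ft_force: [0.9, 0.2, -1.1]
finger_gap: 0.0116
grasp_force: 40.0
```

>>> {"method": "carry_out", "body": {
  "rows": [
    [0, 0, 0, 0, 0, -0.103],
    [0, 0, 0, 0, 0, -0.103],
    [0, 0, 0, 0, 0, -0.1],
    [0, 0, 0, 0, 0, 0],
    [0, 0, 0, 0, 0, 0],
    [0, 0, 0, 0, 0, 0],
    [0, 0, 0, 0, 0, 0],
    [0, 0, 0, 0, 0, 0]
  ]
}}

```text
time: 8.2
position: [0.5938, -0.1513, 0.1806]
tool_rot: [2.408, 2.017, 0.0]
ft_force: [0.0, -0.3, -1.8]
finger_gap: 0.0118
grasp_force: 40.0
```

Run:
```python
from h import *
o=r.get_obs();c,im=snap('wrist','w3');M=R.from_rotvec(o['tool_rot']).as_matrix();print(o['position'],np.degrees(np.arctan2(M[1,0],M[0,0])))
u,v=proj(c,[.611,-.067,.085]).astype(int);print(u,v)
x0,y0=max(u-100,0),max(v-75,0);print(x0,y0)
cv2.imwrite('pics/w3c.png',cv2.resize(im[y0:y0+150,x0:x0+200],None,fx=4,fy=4,interpolation=cv2.INTER_CUBIC))
```

```text
[ 0.59378761 -0.15128855  0.18060151] 79.91149582405083
324 124
224 49
```

View pics/w3c.png

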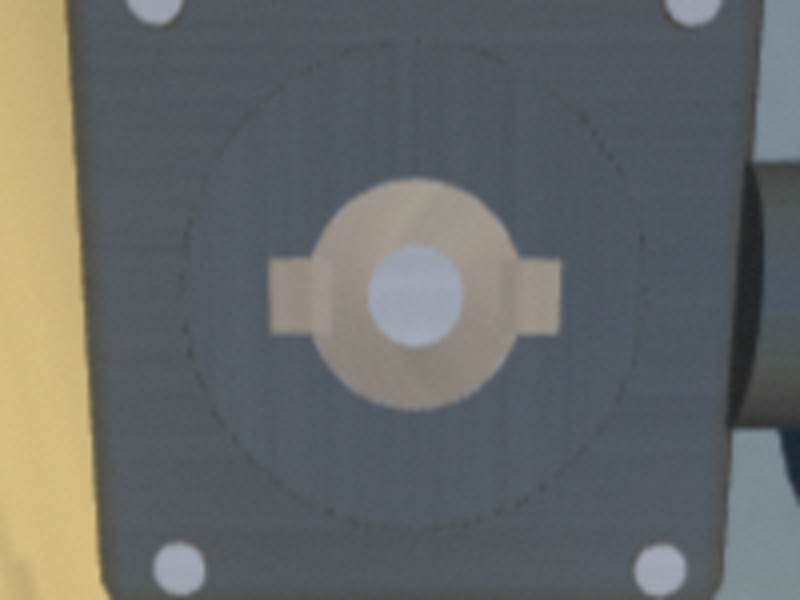

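The crop shows the port squarely: ear ends at (270,296) and (561,296), and the neck tip at (415,296). The ears run horizontally in the picture, so the bar is crosswise to them.

Run:
```python
from h import *
o=r.get_obs();c=r.calibration('wrist');M=R.from_rotvec(o['tool_rot']).as_matrix()
f=lambda x,y,z:ray(c,224+x/4,49+y/4,z)
C=(f(184,285,.07)+f(644,285,.07))/2; T=(f(415,40,.07)+f(415,528,.07))/2
L=np.linalg.norm(f(184,285,.07)-f(644,285,.07)),np.linalg.norm(f(415,40,.07)-f(415,528,.07))
print('flange x',C,T,L)
for z in(.077,.081):
  a,b=f(270,296,z),f(561,296,z);print('ears',z,np.linalg.norm(a-b),(a+b)/2,np.degrees(np.arctan2(*(b-a)[1::-1])))
p=f(415,296,.092);print('tip',p)
for P in(C*[1,0,0]+T*[0,1,1],p,(a+b)/2):print('shift',(M.T@(P-o['position'])).round(4))
```

```text
flange x [ 0.61374482 -0.06417746  0.07      ] [ 0.61359954 -0.06605801  0.07      ] (np.float64(0.08313951623837858), np.float64(0.08377346055428943))
ears 0.077 0.05136368663124962 [ 0.61357633 -0.06612961  0.077     ] -9.990513900785613
ears 0.081 0.05059372644539641 [ 0.61351192 -0.06615485  0.081     ] -9.990513900785611
tip [ 0.61325071 -0.06620946  0.092     ]
shift [0.0874 0.0047 0.1106]
shift [0.0872 0.0042 0.0886]
shift [0.0873 0.0045 0.0996]
```

>>> {"method": "carry_out", "body": {
  "rows": [
    [0.025, 0.0015, 0, 0, 0, 0],
    [0.03, 0.0015, 0, 0, 0, 0],
    [0.025, 0.0015, 0, 0, 0, 0],
    [0.0073, 0, 0, 0, 0, 0],
    [0, 0, 0.02, 0, 0, 0],
    [0, 0, 0.02, 0, 0, 0],
    [0, 0, 0.01, 0, 0, 0],
    [0, 0, 0, 0, 0, 0]
  ]
}}

```text
time: 9.25
position: [0.6124, -0.0669, 0.129]
tool_rot: [-2.408, -2.015, 0.003]
ft_force: [-0.1, -0.6, -1.2]
finger_gap: 0.0114
grasp_force: 40.0
```

>>> {"method": "carry_out", "body": {
  "rows": [
    [0, 0, 0, 0, 0, 0],
    [0, 0, 0, 0, 0, 0],
    [0, 0, 0.003, 0, 0, 0],
    [0, 0, 0.003, 0, 0, 0],
    [0, 0, 0.003, 0, 0, 0],
    [0, 0, 0.003, 0, 0, 0],
    [0, 0, 0, 0, 0, 0],
    [0, 0, 0, 0, 0, 0]
  ]
}}

```text
time: 10.25
position: [0.6135, -0.0662, 0.1186]
tool_rot: [2.408, 2.018, 0.0]
ft_force: [1.0, -0.9, -1.9]
finger_gap: 0.0118
grasp_force: 40.0
```

Free so far and on target; continuing down about 17 mm in small steps.

>>> {"method": "carry_out", "body": {
  "rows": [
    [0, 0, 0.002, 0, 0, 0],
    [0, 0, 0.002, 0, 0, 0],
    [0, 0, 0.002, 0, 0, 0],
    [0, 0, 0.002, 0, 0, 0],
    [0, 0, 0.002, 0, 0, 0],
    [0, 0, 0.002, 0, 0, 0],
    [0, 0, 0, 0, 0, 0],
    [0, 0, 0, 0, 0, 0]
  ]
}}

```text
time: 11.25
position: [0.6135, -0.0662, 0.1066]
tool_rot: [2.408, 2.018, 0.0]
ft_force: [0.1, -0.8, -1.2]
finger_gap: 0.0114
grasp_force: 40.0
```

>>> {"method": "carry_out", "body": {
  "rows": [
    [0, 0, 0.001, 0, 0, 0],
    [0, 0, 0.001, 0, 0, 0],
    [0, 0, 0.001, 0, 0, 0],
    [0, 0, 0.001, 0, 0, 0],
    [0, 0, 0, 0, 0, 0],
    [0, 0, 0, 0, 0, 0],
    [0, 0, 0, 0, 0, 0],
    [0, 0, 0, 0, 0, 0]
  ]
}}

```text
time: 12.25
position: [0.6135, -0.0662, 0.1026]
tool_rot: [2.408, 2.018, 0.0]
ft_force: [0.5, 0.6, -0.9]
finger_gap: 0.0116
grasp_force: 40.0
```

>>> {"method": "carry_out", "body": {
  "rows": [
    [0, 0, 0.001, 0, 0, 0],
    [0, 0, 0, 0, 0, 0],
    [0, 0, 0.0007, 0, 0, 0],
    [0, 0, 0, 0, 0, 0],
    [0, 0, 0.0005, 0, 0, 0],
    [0, 0, 0, 0, 0, 0],
    [0, 0, 0, 0, 0, 0],
    [0, 0, 0, 0, 0, 0]
  ]
}}

```text
time: 13.25
position: [0.6135, -0.0662, 0.1005]
tool_rot: [2.408, 2.018, 0.0]
ft_force: [-0.3, 0.3, 1.8]
finger_gap: 0.0119
grasp_force: 40.0
```

>>> {"method": "carry_out", "body": {
  "rows": [
    [0, 0, 0.0005, 0, 0, 0],
    [0, 0, 0, 0, 0, 0],
    [0, 0, 0, 0, 0, 0],
    [0, 0, 0, 0, 0, 0],
    [0, 0, 0, 0, 0, 0],
    [0, 0, 0, 0, 0, 0],
    [0, 0, 0, 0, 0, 0],
    [0, 0, 0, 0, 0, 0]
  ]
}}

```text
time: 14.25
position: [0.6136, -0.0662, 0.1006]
tool_rot: [-2.408, -2.018, -0.001]
ft_force: [-2.4, 0.5, 5.7]
finger_gap: 0.0118
grasp_force: 40.0
```

The cap is seated: z has stopped at 0.1006 and the force is rising. Now I'll turn it by 90° to lock it.

>>> {"method": "carry_out", "body": {
  "rows": [
    [0, 0, 0, 0, 0, -0.1],
    [0, 0, 0, 0, 0, -0.1],
    [0, 0, 0, 0, 0, -0.1],
    [0, 0, 0, 0, 0, -0.1],
    [0, 0, 0, 0, 0, -0.1],
    [0, 0, 0, 0, 0, -0.1],
    [0, 0, 0, 0, 0, -0.1],
    [0, 0, 0, 0, 0, -0.1]
  ]
}}

```text
time: 15.25
position: [0.614, -0.0657, 0.1006]
tool_rot: [1.427, 2.798, 0.002]
ft_force: [-1.3, 0.6, 3.7]
finger_gap: 0.0118
grasp_force: 40.0
```

>>> {"method": "carry_out", "body": {
  "rows": [
    [0, 0, 0, 0, 0, -0.12],
    [0, 0, 0, 0, 0, -0.12],
    [0, 0, 0, 0, 0, -0.12],
    [0, 0, 0, 0, 0, -0.12],
    [0, 0, 0, 0, 0, -0.12],
    [0, 0, 0, 0, 0, -0.1],
    [0, 0, 0, 0, 0, -0.073],
    [0, 0, 0, 0, 0, 0]
  ]
}}

```text
time: 16.25
position: [0.614, -0.0659, 0.1005]
tool_rot: [0.273, 3.128, 0.001]
ft_force: [-1.6, 0.9, 5.0]
finger_gap: 0.0122
grasp_force: 40.0
```

Run:
```python
from h import *
o=r.get_obs();M=R.from_rotvec(o['tool_rot']).as_matrix();print(np.degrees(np.arctan2(M[1,0],M[0,0])),o['ft_force'],o['torque'],o['position'])
```

```text
170.0176341200539 [-1.56753097  0.87244507  4.98419611] [0.29106774 0.29757893 0.08214956] [ 0.6140143  -0.06589037  0.10053552]
```

>>> {"method": "carry_out", "body": {
  "rows": [
    [0, 0, 0, 0, 0, 0],
    [0, 0, 0, 0, 0, 0],
    [0, 0, 0, 0, 0, 0],
    [0, 0, 0, 0, 0, 0],
    [0, 0, 0, 0, 0, 0],
    [0, 0, 0, 0, 0, 0],
    [0, 0, 0, 0, 0, 0],
    [0, 0, 0, 0, 0, 0]
  ],
  "claw": 0.4
}}

```text
time: 17.25
position: [0.6135, -0.0662, 0.0999]
tool_rot: [0.273, 3.13, 0.0]
ft_force: [0.4, -0.0, -0.1]
finger_gap: 0.0521
grasp_force: 0.0
```

>>> {"method": "carry_out", "body": {
  "rows": [
    [0, 0, -0.01, 0, 0, 0],
    [0, 0, -0.02, 0, 0, 0],
    [0, 0, -0.02, 0, 0, 0],
    [0, 0, -0.03, 0, 0, 0],
    [0, 0, -0.03, 0, 0, 0],
    [0, 0, -0.01, 0, 0, 0],
    [0, 0, 0, 0, 0, 0],
    [0, 0, 0, 0, 0, 0]
  ]
}}

```text
time: 18.25
position: [0.6128, -0.0661, 0.2186]
tool_rot: [-0.272, -3.128, 0.0]
ft_force: [0.2, 0.3, -0.3]
finger_gap: 0.0524
grasp_force: 0.0
```

Run:
```python
from h import *
o=r.get_obs();print(o['time'],o['position'],o['finger_gap'],o['ft_force'])
c,im=snap('wrist','w4')
s,i2=snap('scene','s4');u,v=proj(s,[.6135,-.066,.1]).astype(int);print(u,v)
a=cv2.resize(i2[v-60:v+60,u-60:u+60],(480,480),interpolation=cv2.INTER_CUBIC)
cv2.imwrite('pics/f.png',np.hstack([im[0:480,160:480],a]))
```

```text
18.25 [ 0.61277052 -0.06605783  0.21864056] 0.052359712534715254 [ 0.22688727  0.31345838 -0.3286787 ]
243 211
```

View pics/f.png

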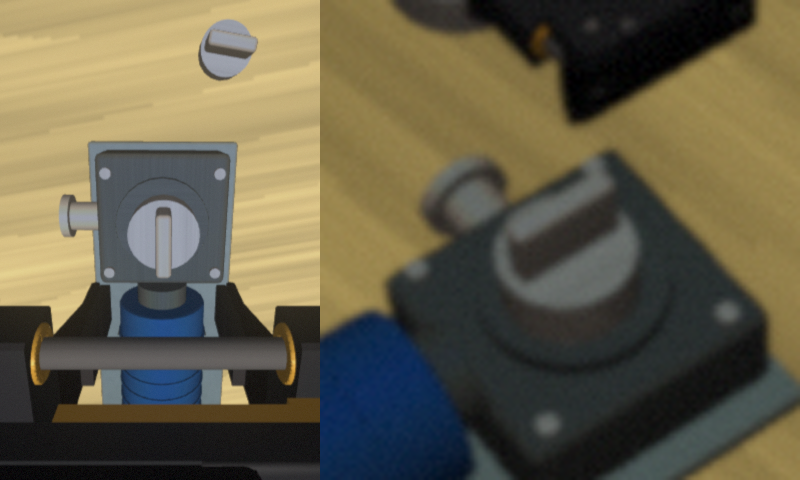

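The cap sits flat on the flange, and its bar at (163,240) in the left half points at the motor, in line with the ears. The gripper is clear, so I'm handing in.

```bash
python3 -c "
from workcell import r
print(r.close_job())"
```

```text
the job is handed in; nothing more can be done
None
```

Cap B is on the port, seated flat on the flange with its bar turned in line with the ears; I let go, backed the gripper clear and handed the job in at about 18 s (the hand-in gave no verdict, and I judged the lock by bar angle and pictures, not by a pull test).

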